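Bolt the clamp frame shut on the desktop sheet former

ROBOT

A 6-joint arm with a two-finger parallel gripper is mounted at the origin on the work surface. World frame = base frame: x ahead of the robot, y to its left, z up, the work surface at z = 0. Lengths are in m, angles in rad, forces in N, time in s.
With the tool pointing down it reaches from about 0.25 to 0.725 m from the base axis. Payload 4 kg.
Tool frame: the origin (TCP) lies on the front face of the gripper's body, between the roots of the fingers; the fingertips stand 73 mm ahead of it and the grasp point (between the pads) lies 54 mm ahead of it; z points along the fingers, y is the direction in which the jaws open and shut (so a half turn about z gives the same grasp; the last joint's range is limited). The gripper opens to 85 mm and grips with 20 to 120 N. Pads are 22 mm wide; open, the fingers measure 114 mm over their backs; the gripper's body (76 mm by 85 mm) begins 54 mm behind the grasp point. The pads swing forward as they close: fully open they stand 13 mm farther back than shut.
Start: joints at [1.228, 0.241, 0.005, 1.335, 0, 1.571], TCP at [0.168, 0.471, 0.304] pointing down, gripper open.
Joint ranges: [-2.72, 2.72], [-1.05, 1.87], [-1.09, 1.28], [-1.99, 2.15], [-1.42, 1.44], [-3.14, 3.14]. Speed limits (rad/s): [2.79, 2.79, 3.14, 3.14, 3.14, 3.14].

INTERFACE

Orientations are given as a unit quaternion [x, y, z, w].
In Python, from workcell import sensors, camera, order gives the robot as it stands. The module is installed in compiled form; this text tells all that it offers.
- The arm moves only by the shell command python3 -m inch 'ROWS'. ROWS is JSON, one flat list of numbers, 5 for each row, row after row: the opening, from -1 (shut) to 1 (fully open), then the shift along the tool's x, y, z in mm, then the turn about the tool's z in units of 6 degrees (1.0 is 6 degrees). A call has 1 to 8 rows; each row is the pose to reach, as a shift and turn from the pose commanded when the call began, along the tool's axes at that moment; what a row does not reach only later rows make up. A row lasts 1/10 s, in which the tool goes at most 50 mm and 8.59 degrees, less where a joint would pass 70% of its speed; a pose out of reach is approached as far as the arm can. A call with a gripper value outside its range is refused whole. The fingers move at their own pace and stop on an object; the grip force is fixed at half the most. Time passes only in rows, so rows that repeat a pose let the fingers close. It gives the time, the measured TCP pose, the force and the opening at its end, in the units of the state.
- sensors.get_obs(): the state, without advancing time (a new reading comes with each control period).
- camera(name): name is "scene" or "top" or "wrist"; returns a dict with "pixels" (384x512x3 uint8, red, green, blue), "intrinsics" (3x3 intrinsics, pixels), "extrinsics" (4x4, takes a point from camera to world coordinates). Camera axes: x right, y down, z forward; pixel columns grow to the right and rows downward; lengths in m; the calibration is good to about 2 mm. The wrist camera is an equidistant fisheye: a pixel r from the principal point sees the ray r / f radians off the axis. A picture is of the moment at which its call begins. There is no depth.
- order.job_done(): hands the job in, once; it reports no verdict.
The state is a dict: "clock": time; "joint_pos": joint angles; "joint_vel": joint speeds; "tau": joint torques, N m; "eef_pos": TCP position; "tool_rot": TCP orientation; "ft_force": force on the tool from outside, world axes, zero at the start; "ft_torque": the same for the moment, N m; "grip_width": finger opening in m.
Only numpy, scipy, OpenCV 4.12 (cv2) and the standard library are available. Lean on these libraries where they do the work, as an engineer would, in place of code of your own. Each camera call takes 0.05 s, during which the arm holds its last target.

TASK

Lock the former's clamp frame: press the spring catch right down with one fingertip and, keeping it held down all the way, push the bolt with the other finger until it is fully home in the keeper. Then let go, so that the catch springs back up behind the bolt, and leave the loose things about the machine alone. Nothing is to be gripped or lifted.

Things in the scene. Friction and masses are not known exactly. Their poses are not given: they have to be found in the camera images.
- machine: low white clamping base of a desktop sheet former, fixed; the lock lies on its top along the edge nearest the robot, on a steel plate 66 mm above the table. Origin: on the table, under the lock's centre line. z up; +y along the lock, the way the bolt is pushed home; +x to the black clamp frame (76 mm high). Spans x -48 to 220, y -207 to 207 mm. The lock is at most 110 mm high, all on x = 0
- catch (a joint): spring catch, m pressed down: 0 up at rest, 0.009 right down on its stop. Takes 3 N at first, 7 N fully down; springs back when released. Its tooth (a small tab at machine y 19 to 27.5 mm, just ahead of the bolt's push plate) blocks the plate, and lets it pass only while the catch is down by more than 0.0055
- catch_top (a point): centre of the top face of the catch's press pad, moving with it: ribbed steel, 75 mm long along machine y (y -120 to -45 mm), 28 mm wide, top 90 mm above the table when up, 81 mm right down, in a dark housing 84 x 40 mm, 79 mm high. A fingertip can slide along it while holding it down
- bolt (a joint): the bolt, m slid along machine +y: 0 fully drawn back, 0.036 fully home in the keeper (stop). Starts between 0 and 0.009; with the catch up it stops against the tooth at about 0.012. Past 0.0325 the tooth is free to rise behind it. Sliding takes 2 to 4 N; it stays where it is left
- bolt_push (a point): on the bolt's upright steel push plate, moving with it: middle of the top edge of the face to push (it looks to the pad, machine -y). Plate 30 mm wide, 12 thick, from 71 to 110 mm above the table; face at machine y -5 mm at bolt 0, +31 mm home. Between pad and face nothing is higher than 79 mm (plate 66, passed tooth 76.5), so a finger there can be as low as the pressed pad
- keeper (a point): centre of the mouth of the keeper (machine y 105 mm, on the lock's centre line, 86 mm above the table): a dark steel eye on the clamp frame, 103 mm high, into which the 12 mm bolt rod slides. A like eye at y 60 to 80 mm guides the rod
- mould: loose turned wooden mould, 68 mm across, 46 mm high, standing on the white sheet inside the clamp frame; origin under its centre; leave alone
- blister: loose clear plastic tray, 60 x 50 x 22 mm, on the white sheet inside the clamp frame; origin under its centre; leave alone
- offcut: loose plywood offcut, 50 x 70 x 18 mm, on the table between the robot and the machine; origin under its centre; leave alone
- screwdriver: loose screwdriver, about 130 mm long, lying on the table to the robot's right of the machine; leave alone
- tape: loose roll of brown tape lying flat, 90 mm across, 24 mm high, on the table to the robot's left; leave alone
- jar: loose jar, 56 mm across, 75 mm high, on the table to the robot's right; leave alone
- mug: loose white mug, 76 mm across, 85 mm high, on the table to the robot's left; leave alone

How it is judged:
On the way, in this order (a step that is already met when the one before it is completed fails the run):
1. the catch is pressed down by the fingers while the bolt is still held back (value of joint catch above 0.0065 m and contact force between the fingers and catch above 0.5 N and value of joint bolt below 0.015 m), for 0.1 s.
2. the bolt is home with the catch still held down by the fingers (value of joint bolt above 0.034 m and value of joint catch above 0.0062 m and contact force between the fingers and catch above 0.5 N), for 0.05 s.
At the end, for the whole second after the job is handed in: the bolt is within 2.5 mm of fully home and at rest, and the catch has sprung back up to within 1.5 mm (value of joint bolt above 0.0335 m and value of joint catch below 0.0015 m and velocity of joint bolt between -0.005 and 0.005 m/s); the robot touches nothing.
It fails at once if the catch is let up while the bolt is still passing over its tooth (value of joint bolt between 0.016 and 0.031 m and value of joint catch below 0.0058 m).
It fails at once if a loose bystander is shifted by more than 15 mm or lifted (distance of any of mould, blister, offcut, screwdriver, tape, jar, mug from where it was at the start of the episode above 0.015 m).
It also fails if it takes over 32 s, if anything falls off the work surface, if the arm or the gripper's body presses on something with over 40 N, if the wrist force passes 120 N, or if a joint passes its speed limit or range.

## Working session

There is one attempt and no reset: what is moved stays moved. The work goes in short steps, Python scripts to look and compute and a shell command to move; the robot and the scene stay as the last step left them, time stands still between calls to the robot, and variables do not carry over. Pictures are saved under pics/ and viewed, and the job is handed in when it is done.

```bash
mkdir -p pics; python3 - <<'E'
from workcell import sensors,camera
import cv2,numpy as np
np.set_printoptions(precision=4,suppress=True)
o=sensors.get_obs()
for k,v in o.items(): print(k,v)
for n in ["scene","top","wrist"]:
    c=camera(n); cv2.imwrite(f"pics/{n}0.png",c["pixels"][:,:,::-1]); print(n,c["intrinsics"],c["extrinsics"])
E
```

```text
clock 0.0
joint_pos [1.228  0.2414 0.0037 1.3352 0.     1.5708]
joint_vel [-0.0002  0.0002  0.0006 -0.0016  0.0004 -0.0011]
tau [  0.0008 -37.2317  25.2408   0.0171   0.0001  -0.    ]
eef_pos [0.1679 0.4705 0.303 ]
tool_rot [ 0.1706  0.9853 -0.001  -0.0002]
ft_force [-0.2098  1.0703 -0.0772]
ft_torque [ 0.0506 -0.0092  0.0228]
grip_width 0.0853304627996143
scene [[452.828    0.     257.2006]
 [  0.     452.828  197.2263]
 [  0.       0.       1.    ]] [[-0.5593  0.4575 -0.6913  1.2849]
 [ 0.829   0.3107 -0.465   0.5585]
 [ 0.0021 -0.8331 -0.553   0.6799]
 [ 0.      0.      0.      1.    ]]
top [[399.6298   0.     249.1409]
 [  0.     399.6298 195.569 ]
 [  0.       0.       1.    ]] [[-0.0169 -0.9907  0.1348  0.4027]
 [-0.9999  0.0171 -0.0002  0.0294]
 [-0.0021 -0.1348 -0.9909  1.0693]
 [ 0.      0.      0.      1.    ]]
wrist [[297.3186   0.     252.6443]
 [  0.     297.3186 196.1756]
 [  0.       0.       1.    ]] [[ 0.3358  0.89    0.3083  0.0872]
 [ 0.9419 -0.3167 -0.1117  0.4989]
 [-0.0018  0.3279 -0.9447  0.3729]
 [ 0.      0.      0.      1.    ]]
```

View pics/scene0.png

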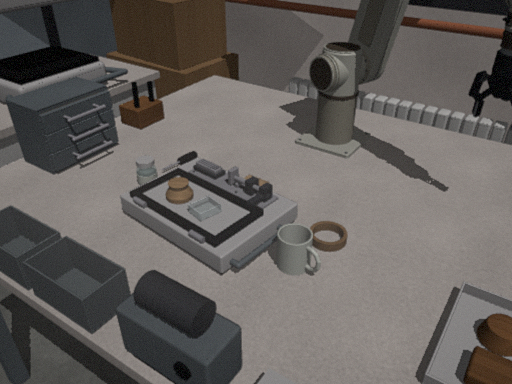

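View pics/top0.png

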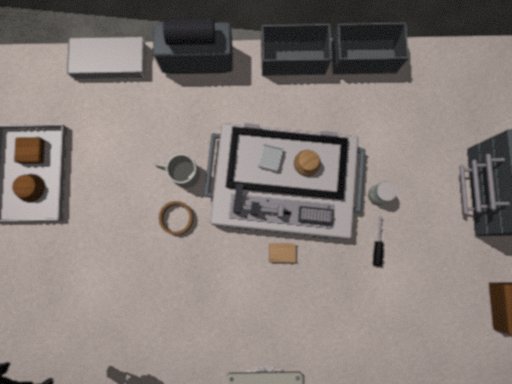

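View pics/wrist0.png

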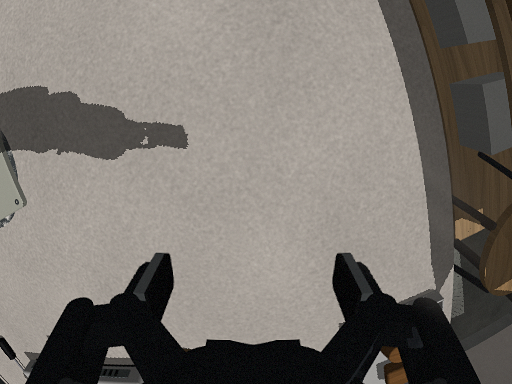

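The lock shows in the top view: pad at about (316,214), push plate near (285,212), keeper near (240,203). I'll enlarge it.

```bash
python3 - <<'E'
import cv2
a=cv2.imread("pics/top0.png")[115:245,205:370]
cv2.imwrite("pics/topz.png",cv2.resize(a[55:,:],None,fx=4.8,fy=4.8,interpolation=cv2.INTER_CUBIC))
b=cv2.imread("pics/scene0.png")[145:225,180:300]
cv2.imwrite("pics/scenez.png",cv2.resize(b,None,fx=6,fy=6,interpolation=cv2.INTER_CUBIC))
E
```

```text
(no output)
```

View pics/topz.png

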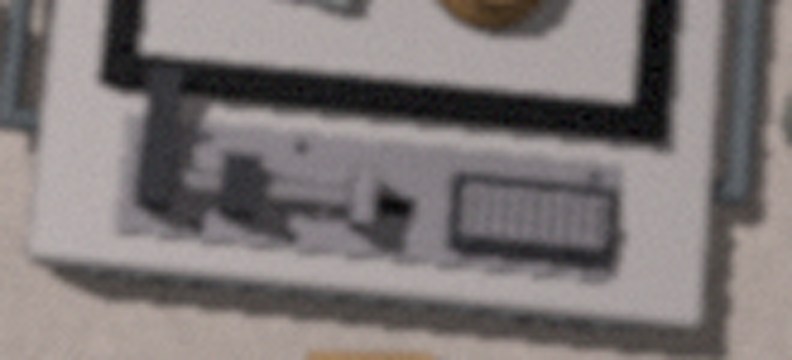

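View pics/scenez.png

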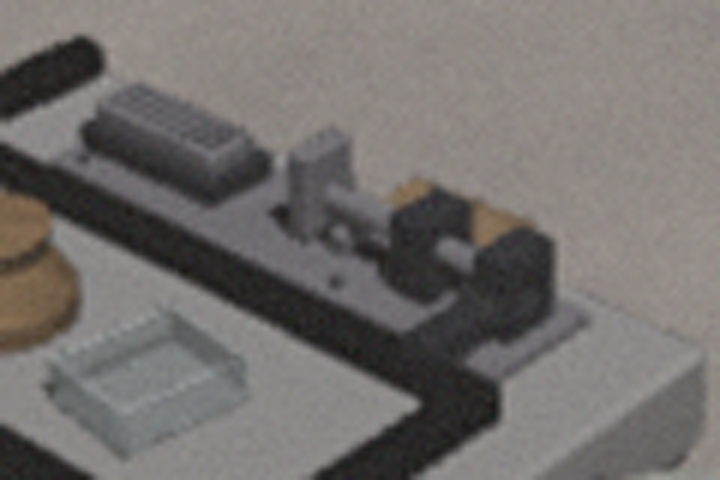

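```bash
cat > h.py <<'E'
import numpy as np,cv2
from scipy.optimize import least_squares
from scipy.spatial.transform import Rotation as R
TK=np.array([[399.6298,0,249.1409],[0,399.6298,195.569],[0,0,1]])
TE=np.array([[-0.0169,-0.9907,0.1348,0.4027],[-0.9999,0.0171,-0.0002,0.0294],[-0.0021,-0.1348,-0.9909,1.0693],[0,0,0,1]])
SK=np.array([[452.828,0,257.2006],[0,452.828,197.2263],[0,0,1]])
SE=np.array([[-0.5593,0.4575,-0.6913,1.2849],[0.829,0.3107,-0.465,0.5585],[0.0021,-0.8331,-0.553,0.6799],[0,0,0,1]])
def proj(K,E,p):
    p=np.atleast_2d(p); c=(p-E[:3,3])@E[:3,:3]; return (c[:,:2]/c[:,2:])*[K[0,0],K[1,1]]+K[:2,2]
def back(K,E,uv,z):
    d=E[:3,:3]@np.array([(uv[0]-K[0,2])/K[0,0],(uv[1]-K[1,2])/K[1,1],1]); t=(z-E[2,3])/d[2]; return E[:3,3]+t*d
def m2w(q,P):
    P=np.atleast_2d(P); c,s=np.cos(q[2]),np.sin(q[2])
    return np.c_[q[0]+c*P[:,0]-s*P[:,1],q[1]+s*P[:,0]+c*P[:,1],P[:,2]]
E
python3 - <<'E'
from h import *
np.set_printoptions(precision=4,suppress=True)
tz=lambda u,v:(205+(u+.5)/4.8-.5,170+(v+.5)/4.8-.5)
sz=lambda u,v:(180+(u+.5)/6-.5,145+(v+.5)/6-.5)
T=[(tz(466,178),(14,-45,90)),(tz(613,192),(14,-120,90)),(tz(606,249),(-14,-120,90)),(tz(458,236),(-14,-45,90))]
S=[(sz(120,85),(-14,-120,90)),(sz(92,112),(14,-120,90)),(sz(212,160),(14,-45,90)),(sz(250,132),(-14,-45,90))]
X=[(tz(33,258),(-48,207,62)),(tz(700,325),(-48,-207,62))]
def fit(L):
    f=lambda q:np.concatenate([ (proj(*cam,m2w(q,np.array(P)/1000.))[0]-uv) for cam,uv,P in L])
    r=least_squares(f,[.37,-.06,0],x_scale=[.01,.01,.05],loss='soft_l1'); return r.x,r.fun.reshape(-1,2)
t=[((TK,TE),)+a for a in T];s=[((SK,SE),)+a for a in S];x=[((TK,TE),)+a for a in X]
for L in (t,s,t+s,t+x,t+s+x):
    q,f=fit(L);print(q,np.degrees(q[2]));print(f.round(1).tolist())
# bolt face: plate top
for b in (0,9): print(proj(TK,TE,m2w(q,np.array([[15,-5+b,110],[-15,-5+b,110],[-15,7+b,110],[15,7+b,110]])/1000))*4.8-[205*4.8,170*4.8],proj(SK,SE,m2w(q,np.array([[15,-5+b,110],[-15,-5+b,110],[-15,7+b,110],[15,7+b,110]])/1000))*6-[180*6,145*6])
E
```

```text
[ 0.4968 -0.0528 -0.1172] -6.716762705784005
[[-0.2, 0.3], [-0.4, 0.4], [0.2, -0.2], [0.5, -0.5]]
[ 0.4948 -0.0502 -0.0155] -0.8891064635732308
[[0.4, 0.1], [-1.9, -0.3], [0.0, -0.1], [0.5, 0.2]]
[ 0.4963 -0.0526 -0.1002] -5.741372921421318
[[-0.4, 0.1], [-0.6, -0.3], [0.2, -0.8], [0.5, -0.6], [2.3, -1.2], [-0.6, -1.9], [-0.4, -0.8], [0.7, -0.3]]
[ 0.4966 -0.0528 -0.1075] -6.159942579784199
[[-0.3, 0.2], [-0.5, -0.0], [0.2, -0.6], [0.5, -0.6], [-13.0, 0.1], [12.2, 1.0]]
[ 0.4971 -0.0525 -0.1044] -5.981971586348107
[[-0.4, -0.1], [-0.6, -0.4], [0.2, -0.9], [0.5, -0.9], [2.3, -1.2], [-0.6, -1.8], [-0.5, -0.7], [0.6, -0.1], [-13.1, 0.1], [12.2, 0.6]]
[[388.007  162.4843]
 [383.5118 221.7452]
 [359.6299 219.6632]
 [364.2238 160.4212]] [[270.5999 143.8842]
 [319.1013 116.8988]
 [340.025  125.9176]
 [291.6033 153.2091]]
[[370.1688 160.9369]
 [365.5996 220.1836]
 [341.7238 218.1022]
 [346.3917 158.8744]] [[286.3301 150.868 ]
 [334.7723 123.6535]
 [355.8717 132.748 ]
 [307.5129 160.2725]]
```

The top-view pad fit is good: lock origin about (0.497, -0.0525), yaw about -6°, bolt at about 5 mm. I'll move above it with the fingers along the lock and about 75 mm open.

```bash
python3 -m inch '[0.77,-62,-55,0,-0.3,0.77,-125,-109,0,-0.6,0.77,-187,-164,0,-0.9,0.77,-250,-218,0,-1.2,0.77,-312,-273,0,-1.5,0.77,-374,-327,0,-1.8,0.77,-436,-382,0,-2.1,0.77,-499,-437,0,-2.27]'
```

```text
clock: 0.95
eef_pos: [0.3634, 0.1197, 0.304]
tool_rot: [0.052, 0.999, 0.0, 0.0]
ft_force: [1.9, 0.4, -0.8]
grip_width: 0.0759
```

```bash
python3 -m inch '[0.77,-26,-36,0,0,0.77,-52,-72,0,0,0.77,-77,-107,10,0,0.77,-102,-143,25,0,0.77,-127,-178,40,0,0.77,-150,-213,60,0,0.77,-150,-213,80,0,0.77,-150,-213,80,0]'
python3 - <<'E'
from workcell import sensors,camera
import cv2
o=sensors.get_obs();print(o['eef_pos'],o['tool_rot'],o['ft_force'],o['grip_width'])
for n in ["scene","top","wrist"]:
    c=camera(n); cv2.imwrite(f"pics/{n}1.png",c["pixels"][:,:,::-1])
    if n=='wrist':print(c['extrinsics'].round(4).tolist())
a=cv2.imread("pics/scene1.png")[105:225,160:320]
cv2.imwrite("pics/scenez1.png",cv2.resize(a,None,fx=5,fy=5,interpolation=cv2.INTER_CUBIC))
E
```

```text
clock: 1.75
eef_pos: [0.488, -0.1067, 0.2205]
tool_rot: [0.054, 0.999, 0.001, -0.004]
ft_force: [-0.3, 0.7, -0.5]
grip_width: 0.0757
[ 0.48796317 -0.10671498  0.22053285] [ 5.37482045e-02  9.98547592e-01  6.64531115e-04 -3.65989430e-03] [-0.31634843  0.67125415 -0.51514771] 0.07570815754092676
[[0.1045, 0.9402, 0.3242, 0.4041], [0.9945, -0.099, -0.0337, -0.097], [0.0004, 0.3259, -0.9454, 0.2936], [0.0, 0.0, 0.0, 1.0]]
```

View pics/scenez1.png

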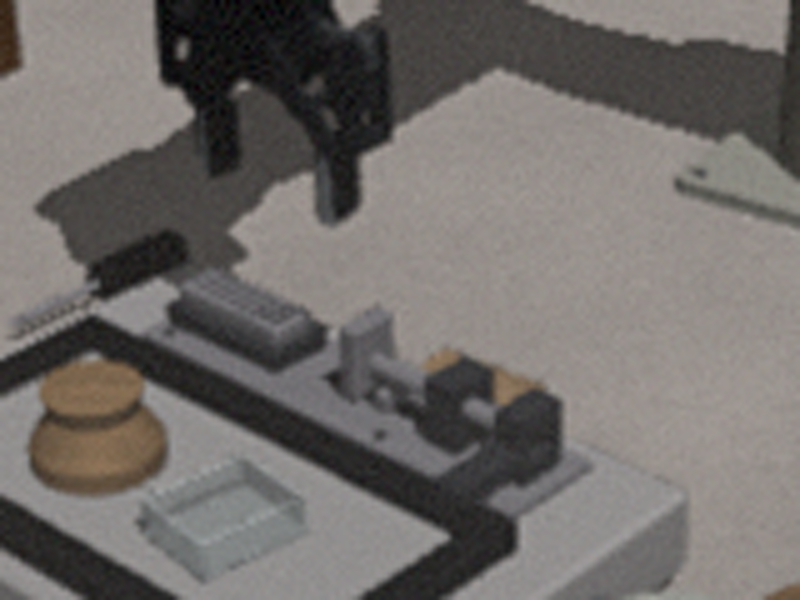

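View pics/wrist1.png

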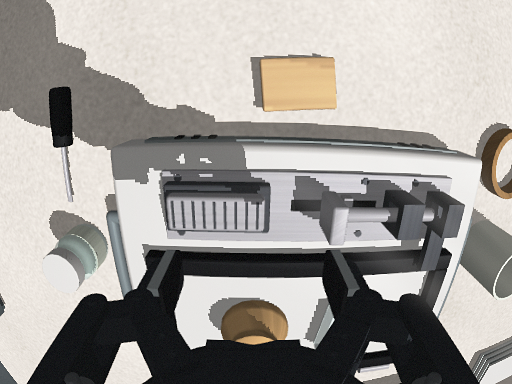

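```bash
python3 - <<'E'
import cv2
a=cv2.imread("pics/wrist1.png")[165:275,150:350]
cv2.imwrite("pics/wz1.png",cv2.resize(a,None,fx=4,fy=4,interpolation=cv2.INTER_CUBIC))
E
```

```text
(no output)
```

View pics/wz1.png

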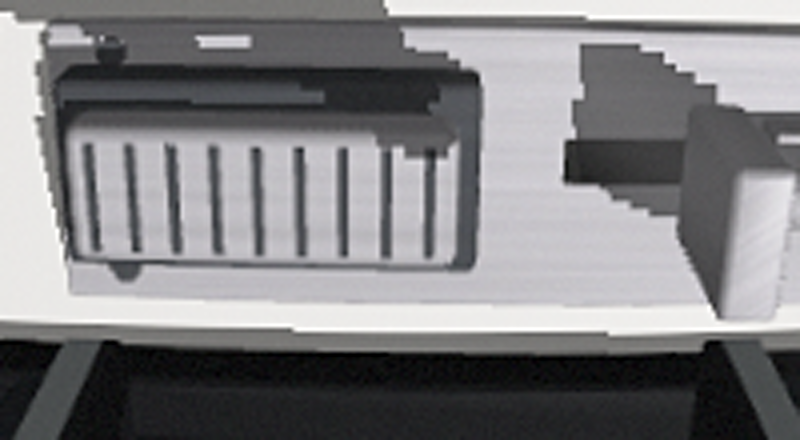

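```bash
cat >> h.py <<'E'
WK=np.array([[297.3186,0,252.6443],[0,297.3186,196.1756],[0,0,1]])
def projw(E,p):
    p=np.atleast_2d(p); c=(p-E[:3,3])@E[:3,:3]
    th=np.arctan2(np.hypot(c[:,0],c[:,1]),c[:,2]); ph=np.arctan2(c[:,1],c[:,0])
    return np.c_[np.cos(ph),np.sin(ph)]*(297.3186*th)[:,None]+WK[:2,2]
E
python3 - <<'E'
from h import *
np.set_printoptions(precision=4,suppress=True)
E=np.array([[0.1045,0.9402,0.3242,0.4041],[0.9945,-0.099,-0.0337,-0.097],[0.0004,0.3259,-0.9454,0.2936],[0,0,0,1]])
wz=lambda u,v:np.array((150+(u+.5)/4-.5,165+(v+.5)/4-.5))
L=[(wz(70,130),(-14,-120,90)),(wz(456,138),(-14,-45,90)),(wz(460,262),(14,-45,90)),(wz(78,260),(14,-120,90))]
B=[(wz(735,172),(-15,-5,110)),(wz(722,318),(15,-5,110)),(wz(795,170),(-15,7,110)),(wz(785,318),(15,7,110))]
def f(q):
    r=[projw(E,m2w(q,np.array(P)/1000.))[0]-uv for uv,P in L]
    r+=[projw(E,m2w(q,(np.array(P)+[0,q[3]*1000,0])/1000.))[0]-uv for uv,P in B]
    return np.concatenate(r)
r=least_squares(f,[.497,-.0525,-.105,.005],x_scale=[.01,.01,.05,.01],loss='soft_l1');print(r.x,np.degrees(r.x[2]));print(r.fun.reshape(-1,2).round(1).tolist())
from workcell import sensors
o=sensors.get_obs();c,s=np.cos(r.x[2]),np.sin(r.x[2])
d=o['eef_pos'][:2]-r.x[:2];print(o['eef_pos'],'machine tcp',c*d[0]+s*d[1],-s*d[0]+c*d[1],R.from_quat(o['tool_rot']).as_matrix())
E
```

```text
[ 0.4948 -0.0517 -0.1109  0.0055] -6.353281649303665
[[-2.1, -0.2], [2.2, -1.6], [0.4, 2.2], [-0.6, 1.2], [0.4, -1.4], [-0.9, 1.1], [2.0, -0.9], [-0.9, 0.7]]
[ 0.4898 -0.1054  0.2245] machine tcp 0.0009083797752603073 -0.05401495801051555 [[-0.9946  0.1041  0.0001]
 [ 0.1041  0.9946  0.0001]
 [-0.0001  0.0001 -1.    ]]
```

Wrist fit agrees within about 2 mm (bolt at 5.5 mm). I'll back off 4 mm from the plate and descend to just above the pad.

```bash
python3 -m inch '[0.77,0,-4,0,0,0.77,0,-4,15,0,0.77,0,-4,30,0,0.77,0,-4,45,0,0.77,0,-4,58,0,0.77,0,-4,58,0,0.77,0,-4,58,0]'
python3 - <<'E'
from workcell import sensors,camera
import cv2
o=sensors.get_obs();print(o['eef_pos'],o['tool_rot'],o['ft_force'],o['grip_width'])
for n in ["scene","wrist"]:
    c=camera(n); cv2.imwrite(f"pics/{n}2.png",c["pixels"][:,:,::-1])
    if n=='wrist':print(c['extrinsics'].round(4).tolist())
a=cv2.imread("pics/scene2.png")[115:205,180:300]
cv2.imwrite("pics/scenez2.png",cv2.resize(a,None,fx=6,fy=6,interpolation=cv2.INTER_CUBIC))
E
```

```text
clock: 2.6
eef_pos: [0.4898, -0.1096, 0.167]
tool_rot: [0.052, 0.999, -0.0, 0.001]
ft_force: [-1.5, -0.1, 0.4]
grip_width: 0.0758
[ 0.48979118 -0.10959548  0.16696262] [ 5.20412339e-02  9.98644705e-01 -1.42870135e-04  6.64922037e-04] [-1.45434533 -0.07488642  0.43989502] 0.07581659701147678
[[0.1039, 0.9389, 0.3282, 0.4047], [0.9946, -0.0979, -0.0346, -0.1011], [-0.0003, 0.33, -0.944, 0.2368], [0.0, 0.0, 0.0, 1.0]]
```

View pics/scenez2.png

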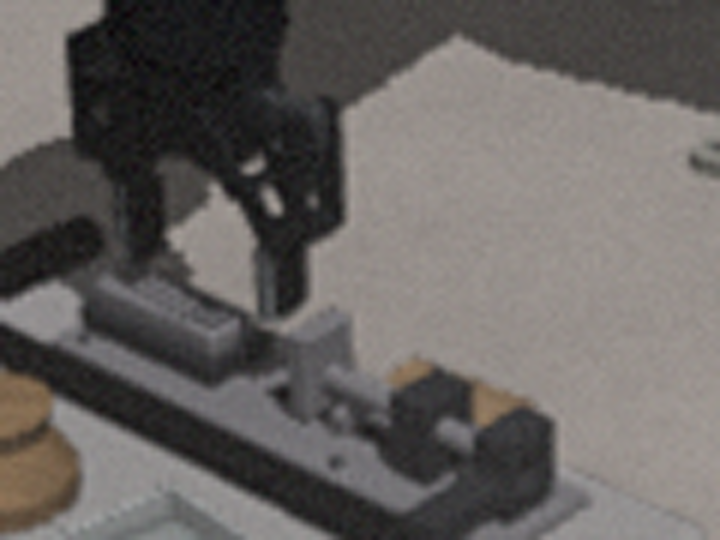

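View pics/wrist2.png

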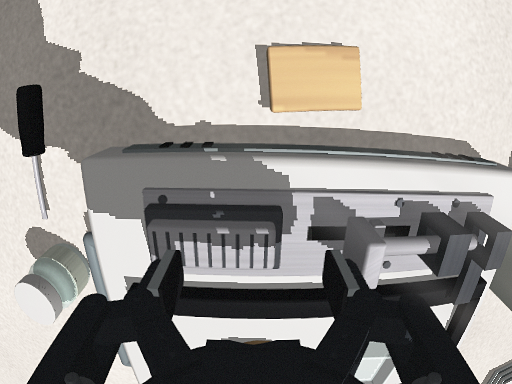

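Scene zoom: finger A tip (140,255) sits over the pad, and B's tip (280,312) is between pad and plate (290,340). I'll go down gently.

```bash
python3 -m inch '[0.77,0,0,5,0,0.77,0,0,9,0,0.77,0,0,11,0,0.77,0,0,11,0,0.77,0,0,11,0]'; python3 -m inch '[0.77,0,0,2,0,0.77,0,0,4,0,0.77,0,0,4,0,0.77,0,0,4,0]'
```

```text
clock: 3.2
eef_pos: [0.4893, -0.1099, 0.1548]
tool_rot: [0.053, 0.999, 0.0, -0.0]
ft_force: [0.3, -0.6, 0.0]
grip_width: 0.0754
clock: 3.6
eef_pos: [0.4897, -0.1101, 0.1513]
tool_rot: [0.053, 0.999, -0.0, 0.0]
ft_force: [-0.2, -0.6, 2.6]
grip_width: 0.0758
```

```bash
python3 -m inch '[0.77,0,0,2,0,0.77,0,0,4,0,0.77,0,0,4,0,0.77,0,0,4,0]';  python3 -m inch '[0.77,0,0,2,0,0.77,0,0,4,0,0.77,0,0,4,0,0.77,0,0,4,0]'
```

```text
clock: 4.0
eef_pos: [0.4897, -0.1101, 0.1471]
tool_rot: [0.053, 0.999, -0.0, 0.0]
ft_force: [-0.3, -1.4, 5.9]
grip_width: 0.0752
clock: 4.4
eef_pos: [0.4897, -0.1101, 0.1439]
tool_rot: [0.053, 0.999, -0.0, 0.001]
ft_force: [-1.0, -0.0, 10.4]
grip_width: 0.0761
```

```bash
python3 - <<'E'
from workcell import sensors,camera
import cv2
o=sensors.get_obs();print(o['eef_pos'],o['ft_force'],o['ft_torque'])
for n in ["scene","wrist"]:
    c=camera(n); cv2.imwrite(f"pics/{n}3.png",c["pixels"][:,:,::-1])
a=cv2.imread("pics/scene3.png")[115:205,180:300]
cv2.imwrite("pics/scenez3.png",cv2.resize(a,None,fx=6,fy=6,interpolation=cv2.INTER_CUBIC))
a=cv2.imread("pics/wrist3.png")[190:320,120:420]
cv2.imwrite("pics/wz3.png",cv2.resize(a,None,fx=2.6,fy=2.6,interpolation=cv2.INTER_CUBIC))
E
```

```text
[ 0.4897182  -0.11011796  0.14389775] [-9.59113526e-01 -1.04017798e-02  1.04159927e+01] [-0.35007703  0.39001354 -0.06596758]
```

View pics/scenez3.png

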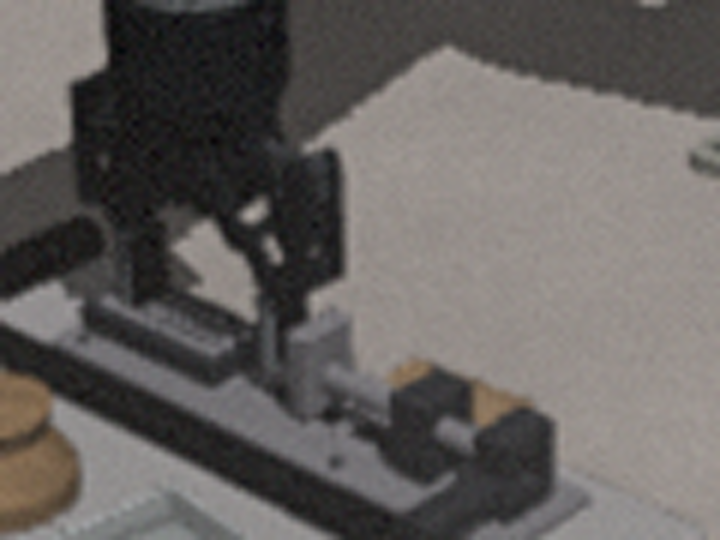

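View pics/wz3.png

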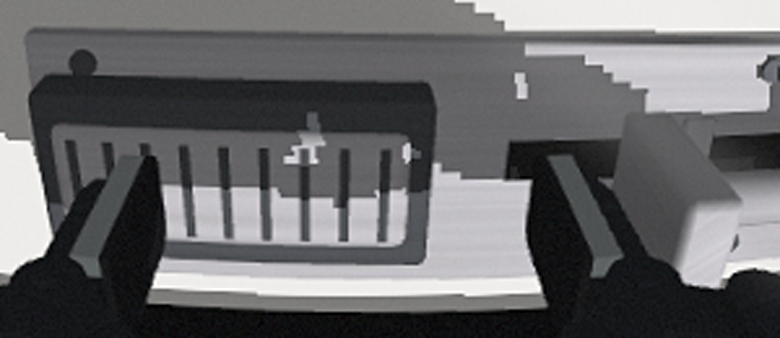

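Pad is flush with its housing (wz3: pad face at 50–410, 125–245) and the force is above 7 N, so it's on its stop. B is just short of the plate. I'll add a little preload, then push.

```bash
python3 -m inch '[0.77,0,0,1,0,0.77,0,2,1.5,0,0.77,0,4,1.5,0,0.77,0,6,1.5,0,0.77,0,8,1.5,0,0.77,0,10,1.5,0,0.77,0,10,1.5,0]'
```

```text
clock: 5.2
eef_pos: [0.4918, -0.1029, 0.1436]
tool_rot: [0.053, 0.999, -0.004, 0.002]
ft_force: [-1.4, -6.9, 13.2]
grip_width: 0.0755
```

```bash
python3 -m inch '[0.77,0,3,0,0,0.77,0,6,0,0,0.77,0,9,0,0,0.77,0,12,0,0,0.77,0,15,0,0,0.77,0,18,0,0,0.77,0,18,0,0]'
python3 - <<'E'
from workcell import sensors,camera
import cv2
c=camera("wrist"); cv2.imwrite("pics/wrist4.png",c["pixels"][:,:,::-1])
a=cv2.imread("pics/wrist4.png")[190:320,120:420]
cv2.imwrite("pics/wz4.png",cv2.resize(a,None,fx=2.6,fy=2.6,interpolation=cv2.INTER_CUBIC))
E
```

```text
clock: 5.9
eef_pos: [0.4939, -0.0851, 0.1436]
tool_rot: [0.054, 0.999, -0.004, 0.002]
ft_force: [-1.4, -8.5, 12.7]
grip_width: 0.0756
```

View pics/wz4.png

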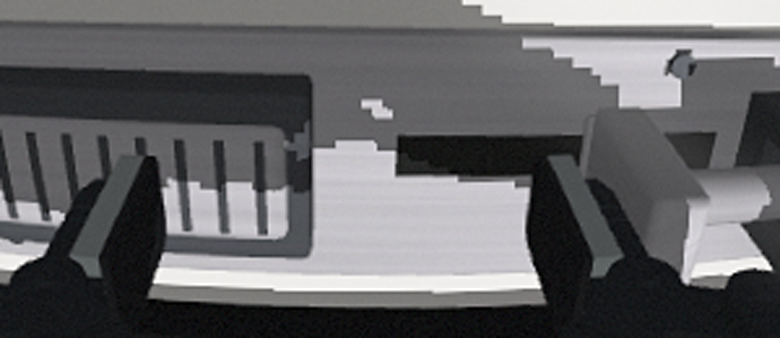

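B is carrying the plate and the pad stays down. Continuing towards the stop.

```bash
python3 -m inch '[0.77,0,3,0,0,0.77,0,6,0,0,0.77,0,8,0,0,0.77,0,10,0,0,0.77,0,10,0,0]'
```

```text
clock: 6.45
eef_pos: [0.4951, -0.0754, 0.1437]
tool_rot: [0.054, 0.999, -0.004, 0.003]
ft_force: [-1.0, -10.0, 12.9]
grip_width: 0.0758
```

```bash
python3 -m inch '[0.77,0,2,0,0,0.77,0,4,0,0,0.77,0,4,0,0]'; python3 -m inch '[0.77,0,2,0,0,0.77,0,4,0,0,0.77,0,4,0,0]'
```

```text
clock: 6.75
eef_pos: [0.4954, -0.0724, 0.1436]
tool_rot: [0.054, 0.999, -0.005, 0.003]
ft_force: [-1.6, -14.6, 13.3]
grip_width: 0.0756
clock: 7.05
eef_pos: [0.4954, -0.0718, 0.1441]
tool_rot: [0.055, 0.998, -0.01, 0.002]
ft_force: [-4.9, -26.0, 15.0]
grip_width: 0.0757
```

```bash
python3 - <<'E'
from workcell import sensors,camera
import cv2
for n in ("wrist","scene"):
    c=camera(n); cv2.imwrite(f"pics/{n}5.png",c["pixels"][:,:,::-1])
a=cv2.imread("pics/wrist5.png")[190:320,120:420]
b=cv2.imread("pics/scene5.png")[135:205,180:300]
a=cv2.resize(a,(720,312),interpolation=cv2.INTER_CUBIC)
b=cv2.resize(b,None,fx=6,fy=6,interpolation=cv2.INTER_CUBIC)[:280]
cv2.imwrite("pics/c5.png",cv2.vconcat([a,b]))
E
```

```text
(no output)
```

View pics/c5.png

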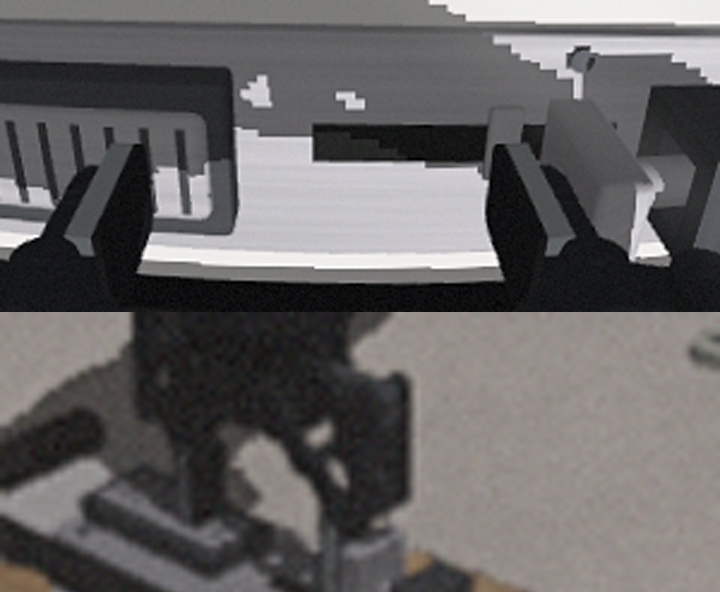

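The tooth shows behind the plate (505,140) and the push force rises with no travel: bolt is home. Relaxing the push, then lifting straight up.

```bash
python3 -m inch '[0.77,0,-3,0,0,0.77,0,-5,0,0,0.77,0,-5,0,0,0.77,0,-6,-4,0,0.77,0,-7,-8,0,0.77,0,-7,-14,0,0.77,0,-7,-22,0,0.77,0,-7,-30,0]'; python3 -m inch '[0.77,0,0,-20,0,0.77,0,0,-45,0,0.77,0,0,-70,0,0.77,0,0,-70,0,0.77,0,0,-70,0]'
python3 - <<'E'
from workcell import sensors,camera
import cv2
for n in ("wrist","scene","top"):
    c=camera(n); cv2.imwrite(f"pics/{n}6.png",c["pixels"][:,:,::-1])
    if n=='wrist':print(c['extrinsics'].round(4).tolist())
a=cv2.imread("pics/wrist6.png")[150:280,80:380]
b=cv2.imread("pics/scene6.png")[135:235,180:300]
cv2.imwrite("pics/wz6.png",cv2.resize(a,None,fx=2.6,fy=2.6,interpolation=cv2.INTER_CUBIC))
cv2.imwrite("pics/sz6.png",cv2.resize(b,None,fx=6,fy=6,interpolation=cv2.INTER_CUBIC))
E
```

```text
clock: 7.95
eef_pos: [0.4924, -0.0706, 0.1708]
tool_rot: [0.053, 0.999, 0.001, -0.002]
ft_force: [-0.2, 0.2, 0.3]
grip_width: 0.0755
clock: 8.45
eef_pos: [0.4934, -0.0705, 0.2416]
tool_rot: [0.052, 0.999, 0.001, 0.0]
ft_force: [0.2, -0.5, -0.2]
grip_width: 0.0759
[[0.104, 0.9394, 0.3266, 0.4082], [0.9946, -0.0985, -0.0331, -0.0619], [0.001, 0.3282, -0.9446, 0.3114], [0.0, 0.0, 0.0, 1.0]]
```

View pics/wz6.png

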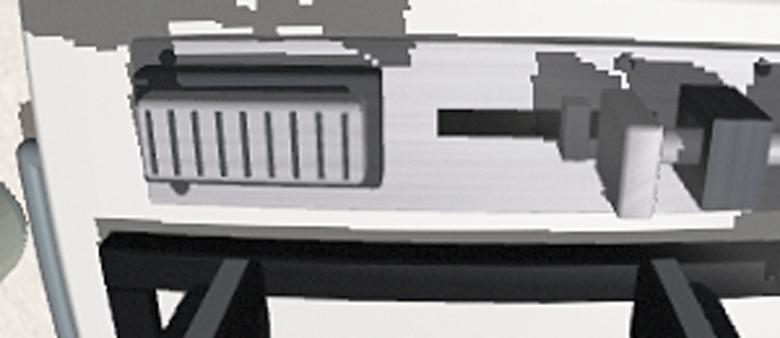

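View pics/sz6.png

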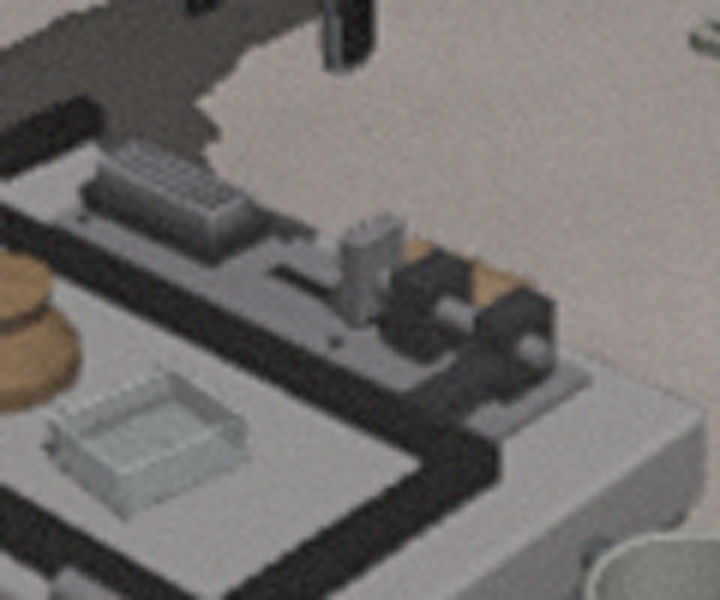

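The pad is fully up (wz6 140–365, 95–185), the tooth stands behind the plate (575,125), and the rod end shows through the keeper (sz6 530,348). One numeric check of the bolt.

```bash
python3 - <<'E'
from h import *
E=np.array([[0.104,0.9394,0.3266,0.4082],[0.9946,-0.0985,-0.0331,-0.0619],[0.001,0.3282,-0.9446,0.3114],[0,0,0,1]])
wz=lambda u,v:np.array((80+(u+.5)/2.6-.5,150+(v+.5)/2.6-.5))
L=[(wz(137,100),(-14,-120)),(wz(360,102),(-14,-45)),(wz(366,185),(14,-45)),(wz(146,182),(14,-120))]
B=[(wz(630,127),(-15,-5,110)),(wz(618,216),(15,-5,110)),(wz(662,127),(-15,7,110)),(wz(653,216),(15,7,110))]
def f(q):
    r=[projw(E,m2w(q,np.array((*P,q[4]*1000))/1000.))[0]-uv for uv,P in L]
    r+=[projw(E,m2w(q,(np.array(P)+[0,q[3]*1000,0])/1000.))[0]-uv for uv,P in B]
    return np.concatenate(r)
r=least_squares(f,[.497,-.0525,-.105,.03,.09],x_scale=.01);print(r.x.round(4),r.fun.round(1))
E
```

```text
[ 0.4956 -0.0527 -0.1055  0.0363  0.0858] [-0.7  0.7  0.8 -0.4 -0.3 -0.3  0.1 -0.3 -1.8 -1.1 -0.5  1.6  1.5 -1.1
  1.   1.2]
```

Bolt fits at 36 mm. The pad-height fit (86 mm) is weakly conditioned, so I'll compare the pad directly with the first scene picture.

```bash
python3 - <<'E'
import cv2,numpy as np
a=cv2.imread("pics/scene0.png",0).astype(np.float32);n=cv2.imread("pics/scene6.png",0).astype(np.float32);p=cv2.imread("pics/scene5.png",0).astype(np.float32)
# front (machine +x) wall and end wall of the pad, free of shadow change
for nm,b in(("end",n),("pressed",p)): print(nm,np.abs(a-b)[158:180,194:224].mean())
A=a[152:184,190:228];B=n[152:184,190:228]
print(cv2.phaseCorrelate(A,B,cv2.createHanningWindow(A.shape[::-1],cv2.CV_32F)))
x=cv2.hconcat([cv2.resize(i[145:190,185:235].astype(np.uint8),None,fx=7,fy=7,interpolation=cv2.INTER_CUBIC) for i in(a,n)])
cv2.imwrite("pics/cmp.png",x)
E
```

```text
end 8.418181
pressed 28.059092
((-0.14118714074729155, 0.09993442058325819), 0.8475832238793373)
```

View pics/cmp.png

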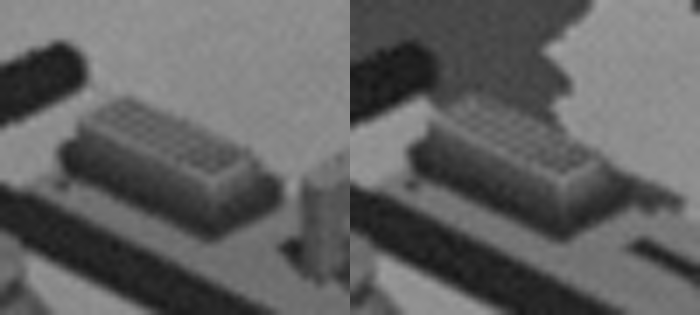

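The pad looks the same as at the start (shift about 0.1 px), so the catch is fully up and nothing is being touched. Handing in.

```bash
python3 -c "
from workcell import order;print(order.job_done())"
```

```text
the job is handed in; nothing more can be done
None
```

The clamp frame is locked and the job is handed in, at about 8.6 s on the robot's clock. With the gripper about 75 mm open, one fingertip pressed the pad onto its stop at 10 to 15 N. The other finger then pushed the bolt until it stopped, with the push force rising to 26 N. I eased off and lifted straight up.

**Last checks:**
- **Bolt:** the wrist-camera fit puts it at about 36 mm, fully home. The rod end shows through the keeper.
- **Catch:** the tooth stands up behind the push plate. Against the first scene picture the pad has shifted only about 0.1 px, so it is back up.
- **Robot:** it stands clear of everything with the force near zero. In the last close-ups the mould and the tray look unmoved; I didn't measure any loose thing's position afterwards.

**One check disagreed:** the wrist fit gave the pad top at 86 mm instead of 90. That fit is poorly determined because the pad's corners are rounded, so I relied on the picture comparison.

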